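# Slide a test tile under the spring clip of an examination stage

## Robot

A 6-joint arm with a two-finger parallel gripper is mounted at the origin on a cart in front of the work surface, level with it; the furniture and walls round the work are solid. World frame = base frame: x ahead of the robot, y to its left, z up, the work surface at z = 0. Lengths are in m, angles in rad, forces in N, time in s.
With the tool pointing down it reaches from about 0.25 to 0.725 m from the base axis. Payload 4 kg.
Tool frame: the origin (TCP) lies on the front face of the gripper's body, between the roots of the fingers; the fingertips stand 73 mm ahead of it and the grasp point (between the pads) lies bot.tcp_to_grasp ahead of it (bot.tcp_to_grasp is the distance from the TCP to the grasp point, in m); z points along the fingers, y is the line along which they close (so a half turn about z gives the same grasp; the last joint's range is limited). The gripper opens to 85 mm and grips with 20 to 120 N. Pads are 22 mm wide; open, the fingers measure 114 mm over their backs; the gripper's body (76 mm by 85 mm) begins 54 mm behind the grasp point. The pads swing forward as they close: fully open they stand 13 mm farther back than shut.
Start: joints at [-1.176, 0.241, 0.005, 1.335, 0, 1.571], TCP at [0.192, -0.462, 0.304] pointing down, gripper open.
Joint ranges: [-2.72, 2.72], [-1.05, 1.87], [-1.09, 1.28], [-1.99, 2.15], [-1.42, 1.44], [-3.14, 3.14]. Speed limits (rad/s): [2.79, 2.79, 3.14, 3.14, 3.14, 3.14].

## Interface

Orientations are given as a unit quaternion [x, y, z, w].
In Python, from workcell import bot gives the robot as it stands.
- The arm moves only by the shell command python3 -m jog 'ROWS' [OPENING]. ROWS is JSON, one flat list of numbers, 6 for each row, row after row: the shift along the world's x, y, z scaled (see below), then the turn, a rotation vector about the world's x, y, z scaled (see below). In form: [tx, ty, tz, wx, wy, wz, tx, ty, tz, wx, wy, wz, ...]. A call has 1 to 10 rows; each row is the pose to reach, as a shift and turn from the pose commanded when the call began; what a row does not reach only later rows make up. The controller multiplies each number of a shift by 800 mm and each number of a turn by 2 rad. A row lasts 1/12 s, in which the tool goes at most 41.7 mm and 7.16 degrees, less where a joint would pass 70% of its speed; a pose out of reach is approached as far as the arm can. A call with a number of a shift or a turn outside -1 to 1 is refused whole. A call with a gripper value outside its range is refused whole. OPENING is the opening, from -1 (shut) to 1 (fully open), set as the call begins (- or left out, the last holds). The fingers move at their own pace and stop on an object; the grip force is fixed at half the most. Time passes only in rows, so rows that repeat a pose let the fingers close. It gives the time, the measured TCP pose, the force, the opening and the grip force at its end, in the units of the state.
- bot.get_obs(): the state, without advancing time (a new reading comes with each control period).
- bot.camera(name): name is "scene" or "top" or "wrist"; returns (picture, depth): 400x640x3 uint8, red, green, blue; 400x640 float32, m along the optical axis (not along the pixel's ray), 0 where there is no reading.
- bot.calibration(name): a dict with "intrinsics" (3x3 intrinsics, pixels), "pose" (4x4, takes a point from camera to world coordinates). Camera axes: x right, y up, looking along -z (the intrinsics and any distortion apply to the point x, -y, -z); pixel columns grow to the right and rows downward; lengths in m; the calibration is good to about 2 mm. A picture is of the moment at which its call begins: read the wrist's pose just before it. calibration takes no time and is no camera call; for the wrist camera it gives the pose at the moment of the call.
- bot.job_done(): hands the job in; it is judged then, once.
Trained networks look in the newest picture that a camera, given by its name, has taken for a name from the list of things; names that differ only in an ending like _2 or _b are one class to them, and where a whole thing is asked for, a point or a joint stands for the part that bears it (a point fixed in the world has none). Each returns a list of dicts, best first, with "confidence" (0 to 1); they miss things now and then, are a little off and sometimes report something else, mostly with a low value. They report only what shows in the picture. A call takes as long as a camera call. They do not tell look-alikes from the thing itself.
- bot.find_in(label, camera): "at" ([x, y, z] in m, in the coordinates of the camera as it stood for that picture, good to about 4 mm: the middle of the surface that is visible of it).
- bot.tip_of(label, camera): "at" ([x, y, z] in m, in the coordinates of the camera as it stood for that picture, good to about 4 mm: a listed point, or the origin of a listed thing).
The state is a dict: "clock": time; "joint_pos": joint angles; "joint_vel": joint speeds; "tau": joint torques, N m; "eef_pos": TCP position; "tool_rot": TCP orientation; "ft_force": force on the tool from outside, world axes, zero at the start; "ft_torque": the same for the moment, N m; "grip_width": finger opening in m; "grasp_force": force on a finger pad.
Only numpy, scipy, OpenCV 4.12 (cv2) and the standard library are available. Lean on these libraries where they do the work, as an engineer would, in place of code of your own. Each camera call takes 0.05 s, during which the arm holds its last target. There are 200 camera calls.

## Task

Hold down the thumb plate of the stage's spring clip with one fingertip so that its jaw stands open, and while it is held down push the flat test tile along its lane with the other fingertip, beneath the jaw, until it is fully home against the stop. Then let go of the thumb plate so that the clip grips the tile, and move clear. Do not grasp or lift the tile, and leave the other things where they are.

Things in the scene. Friction and masses are not known exactly. Their poses are not given: they have to be found in the camera images.
- stage: Aluminium examination stage, fixed to the table; base plate 152 (x) x 132 (y) mm, 8 mm thick. Origin: centre of its underside, on the table; z up; x runs along the lane, the way the tile is pushed. The raised lane is on its -y side: deck top z = 24 mm, centre line y = -34 mm, open to x = -76 mm; rails (tops z = 29 mm) leave 50 mm between them.
- stop (a point): Top middle of the stop's face, fixed to the stage: the dark cross bar at the lane's far end (stage x = 54, y = -34, z = 34 mm).
- rod (a point): Point on the axis of the clip's rod, fixed to the stage (stage x = 0, y = 2, z = 34 mm). The rod runs along stage x, in three lugs with tops at z = 40.5 mm.
- jaw (a point): Lowest point of the jaw's blunt nose, moves with the clip (when closed: stage x = 42, y = -30, z = 28 mm). The jaw is a steel arm 12 mm wide (stage x = 36 to 48 mm) on the same rod, reaching over the lane; a tile pushed against it while closed is blocked.
- clip (a joint): Sprung hinge of the steel clip, rad. 0 = closed as found: jaw 4 mm above the deck, too low for the tile. It grows to at most 0.55 as the thumb plate is pressed down. At 0.19 the jaw rests on a tile on the deck, at 0.25 it is 2 mm clear above it, at 0.42 7 mm clear. The spring closes it when let go. Pressing takes 0.10 Nm at 0 and 0.18 Nm at 0.4: 3 to 9 N on the plate.
- thumb_plate (a point): Middle of the top face of the clip's ribbed steel thumb plate, moves with it. The plate is 82 mm along stage x (-64 to +18 mm) and reaches from 4 to 58 mm from the rod on the stage's +y side. At joint 0 it slopes up away from the rod by 0.22 rad, at 0.22 it is level, then slopes down. A finger may slide along it in x while pressing. Only the base plate (top z = 8 mm) is beneath.
- test_tile: Loose flat terracotta test tile with a pale top face, 40 mm along x, 46 mm along y, 10 mm thick, about 60 g. Origin: centre of its underside. It starts flat on the lane's deck between the rails, short of the jaw, its x axis along the lane.
- tile_home (a point): Point on the deck where the tile's origin lies when the tile is home against the stop (stage x = 34, y = -34, z = 24 mm); fixed to the stage.
- pigment_jar: Bystander: small jar with lid, 42 mm across, 48 mm high. Origin: centre of its underside.
- green_sherd: Bystander: potsherd 40 x 46 x 9 mm with a green glaze, on the table. Origin: centre of its underside.
- dark_sherd: Bystander: dark potsherd 39 x 55 x 9 mm, on the table. Origin: centre of its underside.
- tweezers: Bystander: tweezers 15 x 125 x 8 mm, on the table. Origin: centre of its underside, long along its y.
- small_beaker: Bystander: clear beaker, 62 x 68 mm, 66 mm high. Origin: centre of its underside.
- lacquer_dish: Bystander: shallow dish 73 mm across, 13 mm high. Origin: centre of its underside.
Mind the look-alikes: they are no part of the job. Several things have the shape of the test_tile; the one meant has the colours described above.

How it is judged:
By the outcome, as a careful person would: the job done as asked, in the order asked, and still so for the second after the job is handed in, with the robot touching nothing.
It also fails if it takes over 42 s, if anything falls off the work surface, if the arm or the gripper's body presses on something with over 40 N, if the wrist force passes 120 N, or if a joint passes its speed limit or range.

## Working session

There is one attempt and no reset: what is moved stays moved. The work goes in short steps, Python scripts to look and compute and a shell command to move; the robot and the scene stay as the last step left them, time stands still between calls to the robot, and variables do not carry over. Pictures are saved under pics/ and viewed, at most 10 in all, crops included, and the job is handed in when it is done.

```bash
ls; mkdir -p pics
cat > h.py <<'E'
from workcell import bot
import numpy as np, cv2
def shot(c,fn=None):
    im,d=bot.camera(c); cal=bot.calibration(c)
    if fn: cv2.imwrite('pics/'+fn,im[:,:,::-1])
    return im,d,np.array(cal['intrinsics']),np.array(cal['pose'])
def world(at,T): return T[:3,:3]@np.array(at)+T[:3,3]
def pix(p,K,T):
    q=T[:3,:3].T@(np.array(p)-T[:3,3]); q=K@[q[0],-q[1],-q[2]]; return q[:2]/q[2]
def unproj(u,v,d,K,T):
    z=d[int(v),int(u)]; x=(u-K[0,2])/K[0,0]*z; y=(v-K[1,2])/K[1,1]*z
    return world([x,-y,-z],T)
E
python3 - <<'E'
from h import *
np.set_printoptions(precision=4,suppress=True)
o=bot.get_obs(); print(o['clock'],o['eef_pos'],o['tool_rot'],o['grip_width'],bot.tcp_to_grasp)
for c in ['top','scene']:
    im,d,K,T=shot(c,c+'0.png'); print(c,K[0,0],T[:3,3])
    for l in ['stage','stop','rod','jaw','thumb_plate','test_tile','tile_home']:
        for r in bot.tip_of(l,c)[:3]:
            w=world(r['at'],T); print(l,round(r['confidence'],2),w,pix(w,K,T).round())
E
```

```text
pics
0.0 [ 0.1921 -0.4611  0.303 ] [ 0.9806  0.1961 -0.0002 -0.001 ] 0.0855025573940796 0.0539
top 460.8512380829308 [0.4484 0.0649 0.9304]
stage 0.83 [ 0.5589  0.1574 -0.0013] [270. 198.]
stop 0.72 [0.622  0.1468 0.0341] [274. 164.]
rod 0.66 [0.5605 0.1599 0.0293] [267. 196.]
jaw 0.76 [0.6069 0.1389 0.0301] [278. 172.]
thumb_plate 0.65 [0.5281 0.1799 0.0413] [256. 211.]
test_tile 0.92 [ 0.4389  0.0004 -0.0006] [347. 259.]
test_tile 0.77 [ 0.3882  0.2581 -0.0021] [218. 283.]
test_tile 0.73 [0.5715 0.1279 0.0268] [284. 190.]
tile_home 0.68 [0.6014 0.1362 0.0276] [280. 175.]
tile_home 0.59 [0.5728 0.1268 0.0237] [284. 190.]
tile_home 0.46 [0.528  0.1774 0.0399] [257. 211.]
scene 433.6724064405666 [-0.0614  0.633   0.5966]
stage 0.7 [0.5575 0.1605 0.0008] [282. 230.]
stage 0.35 [0.6008 0.1415 0.0254] [276. 210.]
stop 0.94 [0.6175 0.1463 0.0376] [269. 203.]
rod 0.97 [0.5584 0.1617 0.0385] [280. 217.]
jaw 0.58 [0.6041 0.1402 0.0285] [275. 208.]
jaw 0.49 [0.617 0.045 0.003] [302. 199.]
thumb_plate 0.8 [0.528  0.1776 0.0452] [283. 223.]
thumb_plate 0.24 [0.62   0.1448 0.0358] [269. 203.]
test_tile 0.73 [0.5727 0.1275 0.0253] [288. 212.]
test_tile 0.67 [0.3836 0.2634 0.0022] [299. 294.]
test_tile 0.62 [ 0.6223 -0.0994  0.002 ] [341. 178.]
tile_home 0.73 [0.6033 0.1416 0.0235] [275. 210.]
```

View pics/top0.png

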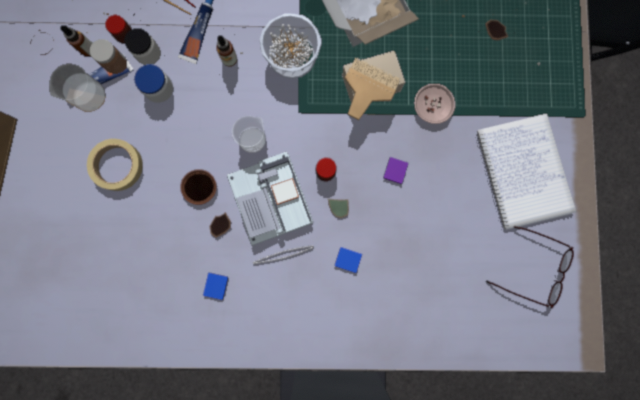

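Run:
```python
import cv2
im=cv2.imread('pics/top0.png')[130:280,190:370]
cv2.imwrite('pics/crop1.png',cv2.resize(im,None,fx=4,fy=4,interpolation=cv2.INTER_CUBIC))
```

```text
(no output)
```

View pics/crop1.png

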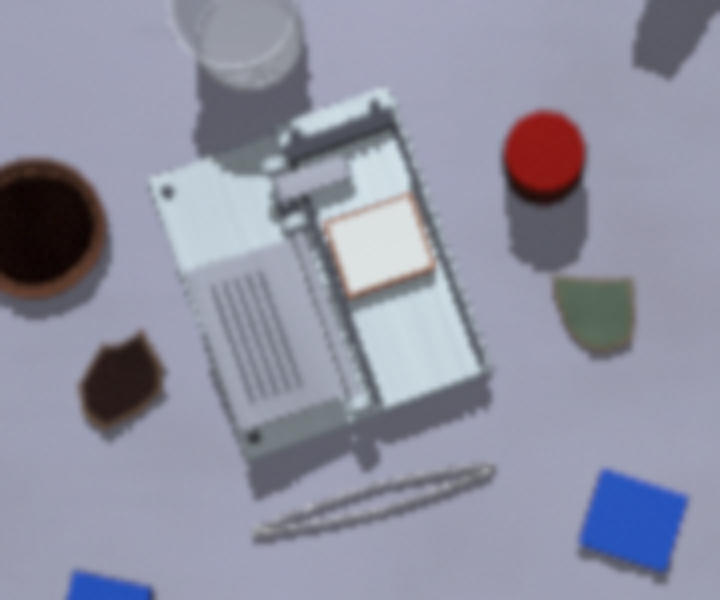

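View pics/scene0.png

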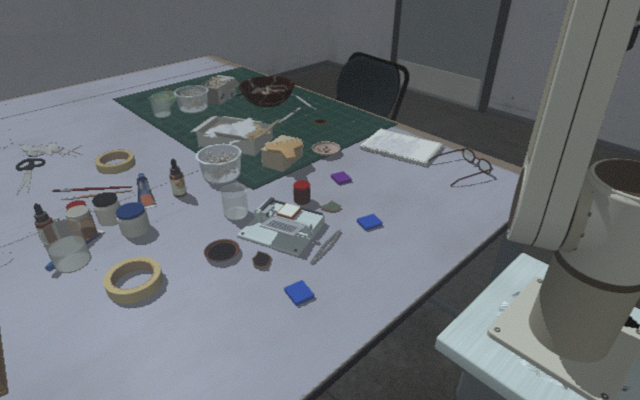

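The top view shows the stage at about (270,198). The candidates for the tile are the blue squares at (347,260) and (215,287), the purple square at (396,171), the green sherd at (338,208), the dark sherd at (220,226), and the pale-topped terracotta tile on the lane at (285,190). I choose the pale one, and the crop confirms it: pale top, terracotta edge, lying on the deck short of the jaw. Next I move above the stage for a close view.

```bash
python3 -m jog '[0.4,0.75,0,0,0,0,0.4,0.75,0,0,0,0,0.4,0.75,0,0,0,0,0.4,0.75,0,0,0,0,0.4,0.75,0,0,0,0,0.4,0.75,0,0,0,0,0.4,0.75,0,0,0,0,0.4,0.75,0,0,0,0,0.4,0.75,0,0,0,0,0.4,0.75,0,0,0,0]'; python3 -c "
from workcell import bot;o=bot.get_obs();print(o['joint_pos'],o['tool_rot'])"
```

```text
clock: 1.63
eef_pos: [0.3889, -0.0919, 0.3043]
tool_rot: [0.981, 0.196, 0.001, 0.0]
ft_force: [1.2, -0.6, -0.5]
grip_width: 0.0852
grasp_force: 0.0
[-2.32057365e-01  4.03181959e-02 -2.30442856e-01  1.29879543e+00
 -1.49732663e-04  2.51482021e+00] [9.80587949e-01 1.96078771e-01 5.32471621e-04 3.26167914e-04]
```

```bash
python3 -m jog '[0.15,0.29,0,0,0,0.6,0.15,0.29,0,0,0,0.6,0.15,0.29,0,0,0,0.6,0.15,0.29,0,0,0,0.6,0.15,0.29,0,0,0,0.6,0.15,0.29,0,0,0,0.6,0.15,0.29,0,0,0,0.6,0.15,0.29,0,0,0,0.6,0.15,0.29,0,0,0,0.6,0.15,0.29,0,0,0,0.6]'
python3 -m jog '[0,0,0,0,0,0.6,0,0,0,0,0,0.6,0,0,0,0,0,0.6,0,0,0,0,0,0.6,0,0,0,0,0,0.6,0,0,0,0,0,0.6,0,0,0,0,0,0.6,0,0,0,0,0,0.6,0,0,0,0,0,0.6,0,0,0,0,0,0.6]'
python3 -m jog '[0,0,0,0,0,0.35,0,0,0,0,0,0.35,0,0,0,0,0,0.35,0,0,0,0,0,0.35,0,0,0,0,0,0.35,0,0,0,0,0,0.35,0,0,0,0,0,0.35]'
python3 - <<'E'
from h import *
np.set_printoptions(precision=4,suppress=True)
o=bot.get_obs(); print(o['clock'],o['eef_pos'],o['tool_rot'],o['joint_pos'])
im,d,K,T=shot('wrist','w1.png'); print(T)
for l in ['stage','stop','rod','jaw','thumb_plate','test_tile','tile_home']:
    for r in bot.tip_of(l,'wrist')[:2]:
        w=world(r['at'],T); print(l,round(r['confidence'],2),w,pix(w,K,T).round())
E
```

```text
clock: 2.47
eef_pos: [0.5085, 0.1388, 0.3035]
tool_rot: [0.696, 0.718, -0.0, -0.0]
ft_force: [0.0, -0.0, -0.2]
grip_width: 0.0857
grasp_force: 0.0
clock: 3.3
eef_pos: [0.5084, 0.1381, 0.3039]
tool_rot: [0.17, 0.985, 0.0, 0.0]
ft_force: [-0.6, -0.3, 0.3]
grip_width: 0.0852
grasp_force: 0.0
clock: 3.88
eef_pos: [0.5084, 0.1381, 0.3039]
tool_rot: [-0.176, 0.984, 0.0, -0.0]
ft_force: [-0.9, -0.2, -0.2]
grip_width: 0.0852
grasp_force: 0.0
3.8833 [0.5084 0.1381 0.3039] [-0.1763  0.9843  0.     -0.    ] [ 0.2653  0.2939  0.0765  1.3533  0.     -0.0891]
[[-0.3436 -0.8875 -0.307   0.4291]
 [ 0.9391 -0.3246 -0.1127  0.1093]
 [ 0.0004 -0.327   0.945   0.3743]
 [ 0.      0.      0.      1.    ]]
stage 0.68 [0.5537 0.1585 0.0032] [318. 199.]
stop 0.97 [0.618  0.1447 0.0327] [291. 246.]
stop 0.22 [ 0.6792  0.1927 -0.0008] [310. 278.]
rod 0.94 [0.5561 0.1557 0.0325] [315. 208.]
jaw 0.58 [0.6044 0.1416 0.0273] [293. 235.]
jaw 0.45 [0.5539 0.158  0.0308] [317. 207.]
thumb_plate 0.74 [0.5231 0.1815 0.0436] [344. 195.]
test_tile 0.94 [0.4307 0.0002 0.0024] [228.  64.]
test_tile 0.85 [ 0.3872  0.2585 -0.0018] [439. 106.]
tile_home 0.87 [0.5968 0.1376 0.0243] [292. 228.]
```

View pics/w1.png

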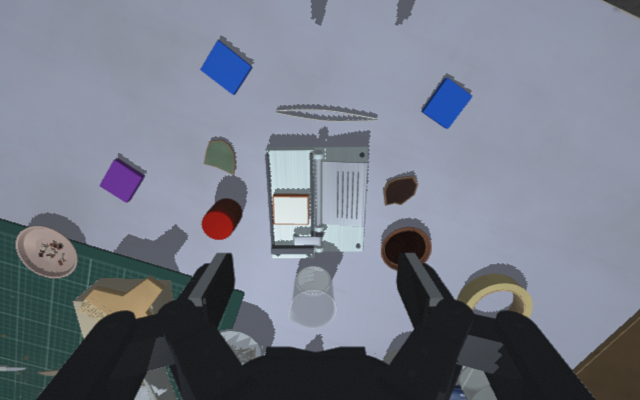

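The wrist view shows the stage upright at (318,197), with the pale tile at (291,210), jaw at (307,241), stop bar at (290,252) and thumb plate at (345,195). I'll fit the stage pose to all the detections and refine it with the tile's mask.

```bash
cat > fit.py <<'E'
from h import *
from scipy.optimize import least_squares
np.set_printoptions(precision=4,suppress=True)
P={'stage':(0,0,0),'stop':(54,-34,34),'rod':(0,2,34),'jaw':(42,-30,28),'thumb_plate':(-23,32.5,43),'tile_home':(34,-34,24)}
A=[];B=[]
for c in ['top','scene','wrist']:
  im,d,K,T=shot(c)
  for l,p in P.items():
    for r in bot.tip_of(l,c)[:1]:
      w=world(r['at'],T)
      if r['confidence']>.5: A.append(np.array(p)/1e3);B.append(w)
  # tile mask: bright pale pixels near the tile
  g=pix([.571,.127,.034],K,T).astype(int); r=28
  sub=im[g[1]-r:g[1]+r,g[0]-r:g[0]+r].astype(int)
  if c!='scene':
    m=((sub.min(2)>215)|((sub[...,0]-sub[...,2]>25))).astype(np.uint8)
    n,lab,st,cen=cv2.connectedComponentsWithStats(m); k=lab[r,r]
    print(c,'tile comp',k,st[k] if k else None)
    ys,xs=np.nonzero(lab==k); ys=ys+g[1]-r; xs=xs+g[0]-r
    W=np.array([unproj(u,v,d,K,T) for u,v in zip(xs,ys)])
    W=W[abs(W[:,2]-.034)<.006]; rc=cv2.minAreaRect((W[:,:2]*1e3).astype(np.float32))
    print(' z',np.median(W[:,2]),'rect mm',rc)
A=np.array(A);B=np.array(B)
def f(q):
    c,s=np.cos(q[3]),np.sin(q[3]); return (A@np.array([[c,-s,0],[s,c,0],[0,0,1]]).T+q[:3]-B)
s=least_squares(lambda q:f(q).ravel(),[.56,.16,0,.36],loss='soft_l1',f_scale=.003)
print(s.x,len(A)); print((f(s.x)*1e3).round(1))
E
python3 fit.py
```

```text
top tile comp 0 None
 z 0.032291590161599326 rect mm ((572.5848999023438, 108.38423919677734), (120.66864776611328, 22.740821838378906), 20.888370513916016)
wrist tile comp 1 [ 11  11  37  31 952]
 z 0.03434374450269695 rect mm ((568.6338500976562, 126.7962417602539), (40.378684997558594, 45.16962432861328), 19.82185173034668)
[0.5571 0.1592 0.0007 0.331 ] 14
[[-2.9 -0.1  2.7]
 [-1.4  1.2 -2. ]
 [-0.1 -2.1  0.3]
 [ 1.9 -2.5 -2.9]
 [ 1.8 -1.1 -1.9]
 [-0.8  3.  -1.4]
 [-3.9  2.1  0.8]
 [ 0.5 -3.7 -0.6]
 [ 2.   0.6  0.8]
 [-1.1 -0.5  1.5]
 [ 1.8  5.4  0.1]
 [ 1.4  2.7  1.1]
 [-1.  -1.9  2. ]
 [ 0.5 -1.1 -0.7]]
```

```bash
python3 -m jog '[0.011,0.02,-0.08,0,0,0,0.011,0.02,-0.17,0,0,0,0.011,0.02,-0.17,0,0,0,0.011,0.02,-0.17,0,0,0,0.011,0.02,-0.17,0,0,0,0.011,0.02,-0.17,0,0,0]' 0.7
python3 - <<'E'
from h import *
np.set_printoptions(precision=4,suppress=True)
o=bot.get_obs(); p=o['eef_pos'];print(p)
im,d,K,T=shot('wrist','w2.png')
# depth-based cloud in stage frame
v,u=np.mgrid[0:400,0:640]; x=(u-K[0,2])/K[0,0]*d;y=(v-K[1,2])/K[1,1]*d
W=np.stack([x,-y,-d],-1)@T[:3,:3].T+T[:3,3]
c,s=np.cos(.346),np.sin(.346)
S=(W-[.5571,.1592,0])@np.array([[c,-s,0],[s,c,0],[0,0,1]])*1e3
S[d==0]=np.nan; np.save('S.npy',S)
print('tcp stage',(p-np.array([.5571,.1592,0]))@np.array([[c,-s,0],[s,c,0],[0,0,1]])*1e3)
tz=p[2]*1e3
# finger pts: between tcp-80 and tcp-20 heights
for sg in (-1,1):
  ty=((p-np.array([.5571,.1592,0]))@np.array([[c,-s,0],[s,c,0],[0,0,1]]))[1]*1e3
  m=(S[...,2]>tz-90)&(S[...,2]<tz-20)&((S[...,1]-ty)*sg>15)&((S[...,1]-ty)*sg<90)&(abs(S[...,0]+38)<25)
  q=S[m]; print(sg,len(q),q.min(0) if len(q) else 0,q.max(0) if len(q) else 0)
  q=q[q[:,2]<q[:,2].min()+8]; print('  tip',q.min(0),q.max(0))
E
```

```text
clock: 5.83
eef_pos: [0.5169, 0.1541, 0.1674]
tool_rot: [-0.176, 0.984, -0.0, -0.001]
ft_force: [0.4, 0.2, 0.8]
grip_width: 0.0725
grasp_force: 0.0
[0.5169 0.1541 0.1674]
tcp stage [-39.589    8.8059 167.4221]
-1 2199 [-51.0234 -47.9797 104.3384] [-26.1888 -26.7547 147.419 ]
  tip [-49.7098 -38.9568 104.3384] [-27.6531 -26.8267 112.3323]
1 2199 [-51.5421  44.6488 104.9398] [-26.7902  63.6868 147.3522]
  tip [-50.5225  44.8976 104.9398] [-27.4142  57.0223 112.9129]
```

View pics/w2.png

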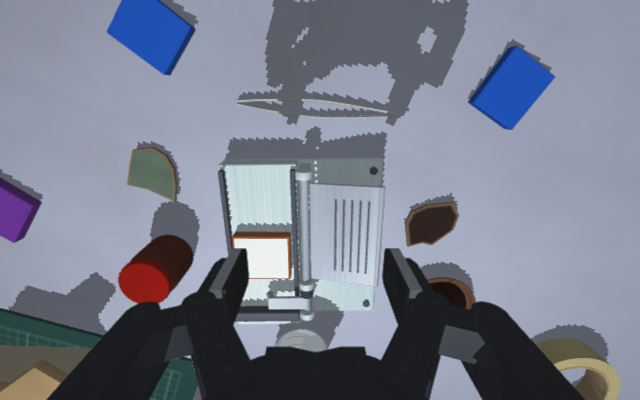

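The view shows the two tips straddling the stage: the left fingertip (235,260) is over the lane side and the right one (397,260) over the plate side, with the tile at (262,258). The tips sit 63 mm below the TCP. I'll check the lane, rails and plate in the depth cloud.

Run:
```python
import numpy as np
S=np.load('S.npy').reshape(-1,3); S=S[~np.isnan(S[:,0])]
for x0 in (-65,-45,-30):
  q=S[abs(S[:,0]-x0)<4]
  print(x0,[(y,round(float(np.median(q[abs(q[:,1]-y)<1][:,2])),1)) for y in range(-64,66,2) if (abs(q[:,1]-y)<1).sum()>2])
q=S[(abs(S[:,1]+34)<8)&(S[:,2]<60)]
print([(x,round(float(np.median(q[abs(q[:,0]-x)<1][:,2])),1)) for x in range(-84,60,2) if (abs(q[:,0]-x)<1).sum()>2])
```

```text
-65 [(-64, 30.5), (-62, 30.7), (-60, 26.8), (-58, 25.8), (-56, 25.7), (-54, 25.6), (-52, 25.8), (-50, 25.6), (-48, 25.9), (-46, 25.7), (-44, 25.6), (-42, 25.9), (-40, 25.5), (-38, 25.5), (-36, 25.8), (-34, 25.8), (-32, 25.6), (-30, 25.8), (-28, 25.9), (-26, 25.9), (-24, 25.5), (-22, 25.7), (-20, 25.5), (-18, 25.9), (-16, 25.8), (-14, 25.6), (-12, 26.1), (-10, 30.3), (-8, 30.7), (-6, 29.7), (-4, 40.3), (-2, 38.7), (0, 39.5), (2, 38.9), (4, 38.9), (6, 11.0), (8, 10.3), (10, 9.9), (12, 9.8), (14, 10.4), (16, 9.9), (18, 10.3), (20, 10.3), (22, 9.8), (24, 9.9), (26, 10.2), (28, 10.1), (30, 9.9), (32, 10.1), (34, 10.0), (36, 10.2), (38, 10.1), (40, 10.0), (42, 9.9), (44, 10.1), (46, 9.9), (48, 10.1), (50, 10.3), (52, 10.2), (54, 12.0), (56, 12.0), (58, 11.9), (60, 9.9), (62, 9.5), (64, 8.9)]
-45 [(-64, 30.5), (-62, 30.9), (-60, 30.1), (-58, 26.2), (-56, 26.4), (-54, 26.3), (-52, 26.2), (-50, 150.2), (-48, 175.7), (-46, 163.8), (-44, 155.4), (-42, 155.6), (-40, 135.5), (-38, 129.2), (-36, 124.9), (-34, 119.9), (-32, 130.9), (-30, 137.9), (-28, 130.4), (-26, 140.0), (-24, 25.8), (-22, 26.0),
[... 1528 characters left out ...]
, 25.8), (-58, 25.8), (-56, 25.9), (-54, 25.9), (-52, 25.6), (-50, 26.0), (-48, 25.6), (-46, 25.8), (-44, 25.8), (-42, 25.8), (-40, 25.8), (-38, 25.7), (-36, 25.7), (-34, 26.0), (-32, 25.7), (-30, 25.9), (-28, 25.8), (-26, 26.0), (-24, 25.8), (-22, 25.9), (-20, 26.0), (-18, 31.6), (-16, 36.0), (-14, 36.1), (-12, 36.4), (-10, 36.1), (-8, 36.2), (-6, 36.3), (-4, 36.0), (-2, 35.9), (0, 36.2), (2, 36.3), (4, 36.2), (6, 36.3), (8, 36.2), (10, 36.3), (12, 36.3), (14, 36.2), (16, 36.0), (18, 36.2), (20, 36.2), (28, 26.5), (30, 26.2), (32, 26.1), (34, 26.1), (36, 26.1), (38, 32.0), (40, 26.2), (42, 26.6), (44, 26.3), (46, 26.2), (48, 26.6), (50, 26.1), (52, 26.0), (54, 27.0), (56, 32.5), (58, 36.0)]
```

```bash
python3 -m jog '[0,0,-0.025,0,0,0,0,0,-0.05,0,0,0,0,0,-0.06,0,0,0,0,0,-0.067,0,0,0,0,0,-0.072,0,0,0,0,0,-0.077,0,0,0,0,0,-0.082,0,0,0,0,0,-0.087,0,0,0,0,0,-0.09,0,0,0,0,0,-0.09,0,0,0]'
```

```text
clock: 6.72
eef_pos: [0.518, 0.1546, 0.0962]
tool_rot: [-0.176, 0.984, 0.0, 0.001]
ft_force: [2.4, 3.7, 3.1]
grip_width: 0.0731
grasp_force: 1.6
```

```bash
python3 -m jog '[0,0,-0.002,0,0,0,0,0,-0.004,0,0,0,0,0,-0.004,0,0,0,0,0,-0.004,0,0,0]'
python3 - <<'E'
from h import *
im,d,K,T=shot('wrist','w3.png')
v,u=np.mgrid[0:400,0:640]; x=(u-K[0,2])/K[0,0]*d;y=(v-K[1,2])/K[1,1]*d
W=np.stack([x,-y,-d],-1)@T[:3,:3].T+T[:3,3]
c,s=np.cos(.346),np.sin(.346)
S=((W-[.5571,.1592,0])@np.array([[c,-s,0],[s,c,0],[0,0,1]])*1e3); S[d==0]=np.nan; S=S.reshape(-1,3); S=S[~np.isnan(S[:,0])]
for nm,y0,w in (('deck',-45,4),('lane',-33,5)):
  q=S[(abs(S[:,1]-y0)<w)]
  print(nm,[(x,round(float(q[abs(q[:,0]-x)<1][:,2].min()),1)) for x in range(-74,-10,2) if (abs(q[:,0]-x)<1).sum()>2])
q=S[abs(S[:,0]+60)<3]
print([(y,round(float(np.median(q[abs(q[:,1]-y)<1][:,2])),1)) for y in range(4,62,3) if (abs(q[:,1]-y)<1).sum()>1])
E
```

```text
clock: 7.05
eef_pos: [0.5178, 0.1543, 0.093]
tool_rot: [-0.176, 0.984, 0.0, 0.001]
ft_force: [1.7, 2.6, 3.4]
grip_width: 0.0726
grasp_force: 1.8
deck [(-74, 6.0), (-72, 23.2), (-70, 23.1), (-68, 23.2), (-66, 23.0), (-64, 22.8), (-62, 23.2), (-60, 22.9), (-58, 22.3), (-56, 22.7), (-54, 22.3), (-52, 23.0), (-50, 22.8), (-48, 23.3), (-46, 22.6), (-44, 23.0), (-42, 23.3), (-40, 23.1), (-38, 23.3), (-36, 23.2), (-34, 23.0), (-32, 81.3), (-30, 81.6), (-28, 80.7), (-26, 79.5)]
lane [(-74, 22.6), (-72, 22.8), (-70, 23.4), (-68, 22.8), (-66, 23.4), (-64, 22.9), (-62, 22.7), (-60, 23.0), (-58, 23.1), (-56, 23.0), (-54, 23.1), (-52, 23.4), (-50, 23.2), (-48, 23.4), (-46, 23.5), (-44, 22.8), (-42, 23.8), (-40, 23.6), (-38, 23.1), (-36, 23.8), (-34, 23.7), (-32, 24.0), (-30, 23.8), (-28, 23.3), (-26, 22.8), (-24, 23.7), (-22, 23.1), (-20, 24.0), (-18, 32.7), (-16, 33.7), (-14, 33.7), (-12, 33.8)]
[(4, 35.2), (7, 34.5), (10, 33.7), (13, 33.0), (16, 32.7), (19, 33.1), (22, 113.5), (25, 113.8), (28, 108.4), (31, 31.2), (34, 30.5), (37, 30.1), (40, 29.5), (43, 29.1), (46, 28.7), (49, 28.1), (52, 27.7), (55, 27.4), (58, 8.7), (61, 8.3)]
```

View pics/w3.png

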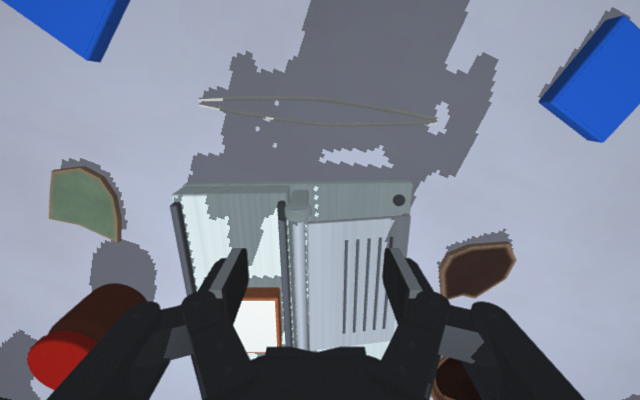

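The plate slopes down by 0.14 rad, so the joint is at about 0.36 and the jaw is about 5 mm clear. The pusher tip (235,265) is behind the tile (262,320) inside the lane. I'll push along the lane.

```bash
python3 -m jog '[0.0056,0.002,0,0,0,0,0.011,0.004,0,0,0,0,0.0165,0.006,0,0,0,0,0.022,0.008,0,0,0,0,0.0275,0.01,0,0,0,0,0.033,0.012,0,0,0,0,0.0385,0.014,0,0,0,0,0.0424,0.0153,0,0,0,0,0.0424,0.0153,0,0,0,0]'
cat > look.py <<'E'
from h import *
import sys
o=bot.get_obs(); p=o['eef_pos']
c,s=np.cos(.346),np.sin(.346); R=np.array([[c,-s,0],[s,c,0],[0,0,1]]); O=np.array([.5571,.1592,0])
print('tcp stage',((p-O)@R*1e3).round(1))
for cam in ('top','scene'):
  im,d,K,T=shot(cam)
  a=pix([.58,.145,.03],K,T).astype(int); r=40
  cv2.imwrite(f'pics/_{cam}.png',cv2.resize(im[a[1]-r:a[1]+r,a[0]-r:a[0]+r,::-1],(390,390),interpolation=cv2.INTER_CUBIC))
cv2.imwrite('pics/'+sys.argv[1],np.hstack([cv2.imread('pics/_top.png'),cv2.imread('pics/_scene.png')]))
E
python3 look.py p1.png
```

```text
clock: 7.85
eef_pos: [0.5522, 0.1667, 0.0928]
tool_rot: [-0.176, 0.984, 0.0, 0.001]
ft_force: [-0.7, 0.9, 3.2]
grip_width: 0.0724
grasp_force: 1.8
tcp stage [-2.1  8.7 92.8]
```

View pics/p1.png

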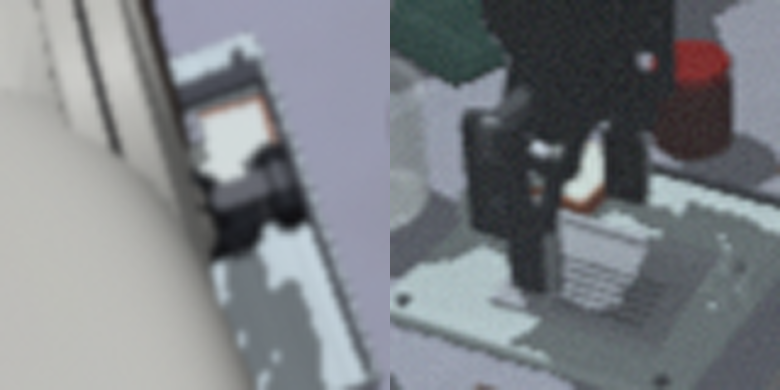

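The left half (top view) shows the tile with its front edge just short of the dark stop bar at about (215,110). The right half (scene view) shows one finger on the plate and the other behind the tile. I'll continue in small steps, watching the force.

```bash
python3 -m jog '[0.002,0.0008,0,0,0,0,0.004,0.0015,0,0,0,0,0.006,0.002,0,0,0,0,0.006,0.002,0,0,0,0]'; python3 -m jog '[0.0015,0.0005,0,0,0,0,0.0015,0.0005,0,0,0,0]';python3 -m jog '[0.0015,0.0005,0,0,0,0,0.0015,0.0005,0,0,0,0]'
```

```text
clock: 8.28
eef_pos: [0.5558, 0.168, 0.0926]
tool_rot: [-0.176, 0.984, 0.0, -0.0]
ft_force: [-3.2, -0.4, 3.5]
grip_width: 0.0727
grasp_force: 1.9
clock: 8.45
eef_pos: [0.5565, 0.1681, 0.0925]
tool_rot: [-0.175, 0.984, -0.0, -0.001]
ft_force: [-4.2, -0.8, 4.1]
grip_width: 0.0727
grasp_force: 3.2
clock: 8.62
eef_pos: [0.5568, 0.1681, 0.0924]
tool_rot: [-0.175, 0.985, -0.0, -0.002]
ft_force: [-6.9, -1.2, 6.0]
grip_width: 0.0726
grasp_force: 4.5
```

```bash
python3 -m jog '[0.002,0.0007,0,0,0,0,0.002,0.0007,0,0,0,0,0.002,0.0007,0,0,0,0]'; python3 -m jog '[0.002,0.0007,0,0,0,0,0.002,0.0007,0,0,0,0,0.002,0.0007,0,0,0,0]'; python3 look.py p2.png
```

```text
clock: 8.87
eef_pos: [0.5571, 0.1682, 0.0921]
tool_rot: [-0.175, 0.985, -0.001, -0.003]
ft_force: [-9.1, -3.4, 8.7]
grip_width: 0.0724
grasp_force: 5.9
clock: 9.12
eef_pos: [0.5575, 0.1682, 0.092]
tool_rot: [-0.175, 0.985, -0.001, -0.005]
ft_force: [-12.2, -3.3, 10.9]
grip_width: 0.0729
grasp_force: 7.6
tcp stage [ 3.4  8.3 92. ]
```

View pics/p2.png

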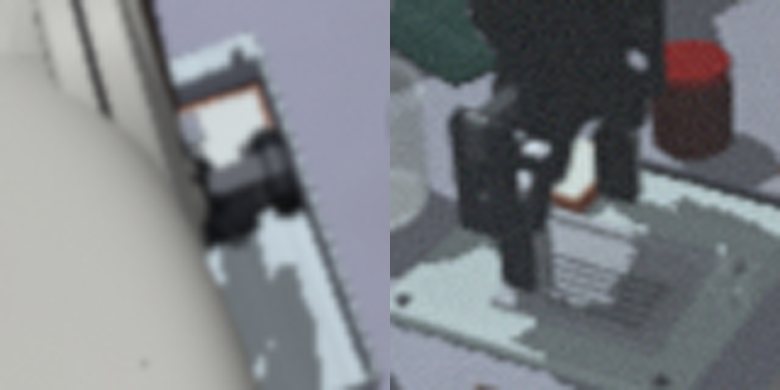

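The top view shows the tile's front edge meeting the dark stop bar, about (225,100), and the force has risen stiffly, so the tile is home. I'll back off the tile slightly, then raise to let the clip close.

```bash
python3 -m jog '[-0.004,-0.0014,0,0,0,0,-0.008,-0.0028,0,0,0,0,-0.008,-0.0028,0,0,0,0,-0.008,-0.0028,0,0,0,0]'; python3 -m jog '[0,0,0.006,0,0,0,0,0,0.012,0,0,0,0,0,0.018,0,0,0,0,0,0.024,0,0,0,0,0,0.03,0,0,0,0,0,0.04,0,0,0,0,0,0.08,0,0,0,0,0,0.12,0,0,0,0,0,0.16,0,0,0,0,0,0.18,0,0,0]'; python3 -m jog '[-0.04,-0.015,0.05,0,0,0,-0.08,-0.03,0.05,0,0,0,-0.12,-0.05,0.05,0,0,0,-0.12,-0.05,0.05,0,0,0,-0.12,-0.05,0.05,0,0,0]'
python3 - <<'E'
from h import *
np.set_printoptions(precision=1,suppress=True)
c,s=np.cos(.346),np.sin(.346); R=np.array([[c,-s,0],[s,c,0],[0,0,1]]); O=np.array([.5571,.1592,0])
im,d,K,T=shot('wrist')
v,u=np.mgrid[0:400,0:640]; x=(u-K[0,2])/K[0,0]*d;y=(v-K[1,2])/K[1,1]*d
W=np.stack([x,-y,-d],-1)@T[:3,:3].T+T[:3,3]
S=((W-O)@R*1e3); S[d==0]=np.nan; S=S.reshape(-1,3); S=S[~np.isnan(S[:,0])]
q=S[abs(S[:,1]+42)<6]
print([(x,round(float(np.median(q[abs(q[:,0]-x)<1][:,2])),1)) for x in range(-20,70,2) if (abs(q[:,0]-x)<1).sum()>1])
a=pix(O+[.02,-.01,.03],K,T).astype(int);print(a)
y0,x0=max(a[1]-80,0),max(a[0]-100,0)
cv2.imwrite('pics/f.png',cv2.resize(im[y0:y0+150,x0:x0+200,::-1],(800,600),interpolation=cv2.INTER_CUBIC))
E
```

```text
clock: 9.55
eef_pos: [0.5561, 0.1678, 0.0933]
tool_rot: [-0.176, 0.984, 0.0, 0.001]
ft_force: [0.2, 0.6, 4.8]
grip_width: 0.0725
grasp_force: 2.0
clock: 10.38
eef_pos: [0.5563, 0.168, 0.2416]
tool_rot: [-0.176, 0.984, 0.0, 0.003]
ft_force: [1.1, 0.3, 0.9]
grip_width: 0.0727
grasp_force: 0.0
clock: 10.8
eef_pos: [0.4571, 0.1268, 0.2773]
tool_rot: [-0.175, 0.984, -0.0, -0.0]
ft_force: [1.3, 1.0, 0.8]
grip_width: 0.0725
grasp_force: 0.0
[(-20, 24.6), (-18, 24.5), (-16, 24.3), (-14, 24.9), (-12, 24.5), (-10, 24.9), (-8, 24.8), (-6, 24.5), (-4, 25.0), (-2, 24.3), (0, 24.0), (2, 24.7), (4, 24.5), (6, 24.8), (8, 24.7), (10, 25.0), (12, 25.1), (14, 25.3), (16, 30.4), (18, 34.6), (20, 35.0), (22, 35.2), (24, 35.1), (26, 35.4), (28, 34.9), (30, 34.6), (32, 35.3), (34, 34.9), (36, 34.8), (38, 35.3), (40, 35.1), (42, 34.9), (44, 34.8), (46, 35.5), (48, 35.0), (50, 34.9), (52, 35.3), (54, 34.9), (56, 33.9), (58, 34.2), (60, 34.4), (62, 35.1), (64, 35.1), (66, 34.6)]
[299 263]
```

View pics/f.png

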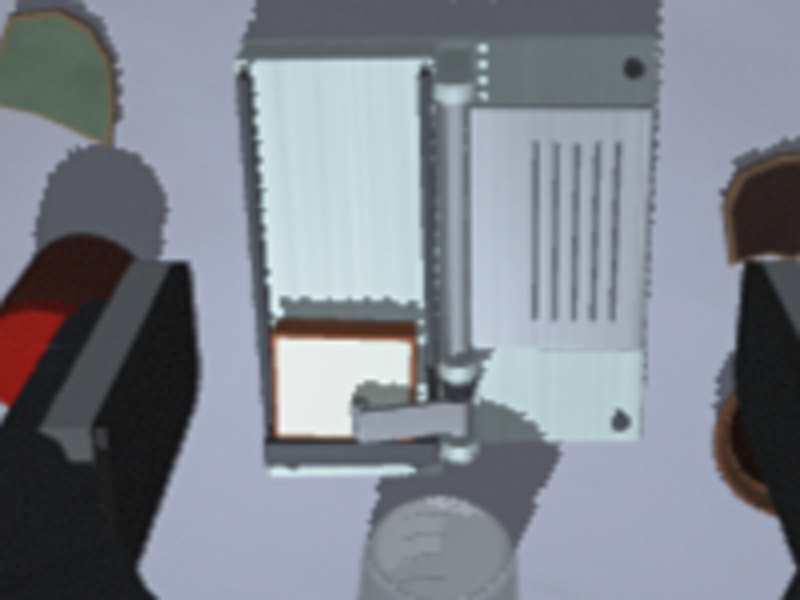

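The crop shows the tile (345,385) flush against the stop bar (345,452) with no gap. The jaw (410,415) rests on its top, and the fingers are well clear, so I'll hand it in.

```bash
python3 -c "
from workcell import bot; print(bot.job_done())"
```

```text
the job is handed in; nothing more can be done
None
```

The tile is home against the stop and gripped by the clip, the arm is clear, and the job was handed in at about 11 s on the robot's clock (limit 42 s); I saw no bystander moved.

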